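Set two reagent bottles in their label readers

TASK

Stand each reagent bottle upright in the middle of the pad of its own label reader, with its printed paper label turned squarely to the reader's dark window: the small brown bottle at the low reader, the big white bottle at the tall reader. The big bottle was left at the wrong reader and an upturned little beaker is in the way on the other pad; stand the beaker, still mouth down, in the empty square drying tray. Leave the flasks, the measuring cylinder and the timer standing where they are.

Things in the scene. Friction and masses are not known exactly. Their poses are not given: they have to be found in the camera images.
- small_bottle: Small brown reagent bottle with a black screw cap, 35 mm across, 83 mm tall, 70 g or a little more or less; grip the round body (35 mm across, straight from 5 to about 50 mm up) or the cap (21 mm across, 71 to 83 mm up). Starts at one of three places in the long sample tray, turned anyhow. Origin: centre of its underside; z up; the printed label, which goes about a third of the way round, has its middle on its own -x side.
- big_bottle: Big white reagent bottle with a white screw cap, 64 mm across, 131 mm tall, about 210 g; cap 38 mm across, 112 to 131 mm up, the shoulder slopes out below it. Starts on the low reader's pad, turned anyhow. Origin: centre of its underside; z up; the printed label, which goes about a third of the way round, has its middle on its own -x side.
- small_label (a point): Middle of the small bottle's label, on its surface 35 mm up, 17.5 mm out from the bottle's axis along the bottle's -x.
- big_label (a point): Middle of the big bottle's label, on its surface 55 mm up, 32 mm out from the bottle's axis along the bottle's -x.
- beaker: Little glass beaker standing upside down, 47 mm across at the mouth (below), about 42 mm higher up, 56 mm tall, 35 g. Starts on the tall reader's pad. Origin: centre of its lower (mouth) end; z up.
- drying_tray: Fixed square grey tray, 150 x 150 mm, rim 14 mm high, walls and floor 4 mm thick, empty. Stands at the left or the right front of the worktop. Origin: centre of its underside; x and y along its sides.
- sample_tray: Fixed long steel tray, 90 mm (its x) by 240 mm (its y), rim 14 mm high, floor 4 mm thick, with three places in a row along its y, 75 mm apart, the middle one at its centre: the small bottle, the volumetric flask and the conical flask stand there in any order. Stands on the other side from the drying tray. Origin: centre of its underside.
- low_reader: Fixed low label reader: a white block 80 mm wide, 55 mm deep and 72 mm tall on a grey base plate 6 mm thick. Its window faces its own -x, and in front of it on the plate is the round dark pad. Origin: under the middle of the pad, on the worktop; x points from the pad to the window, z up.
- tall_reader: Fixed tall label reader: a white block 92 mm wide, 55 mm deep and 110 mm tall on a grey base plate 6 mm thick, window and pad as on the low one. Origin: under the middle of the pad, on the worktop; x points from the pad to the window, z up.
- low_reader_pad (a point): Centre of the low reader's pad, on top of its base plate, 6 mm above the worktop; the pad is 66 mm across.
- tall_reader_pad (a point): Centre of the tall reader's pad, on top of its base plate, 6 mm above the worktop; the pad is 66 mm across.
- low_reader_window (a point): Centre of the low reader's dark window (40 x 30 mm), 36 mm above the worktop, on the face 44 mm beyond the middle of the pad.
- tall_reader_window (a point): Centre of the tall reader's dark window (40 x 50 mm), 60 mm above the worktop, on the face 50 mm beyond the middle of the pad.
- volumetric_flask: Bystander: stoppered glass flask with a round bulb 60 mm across, a thin neck (24 mm at the stopper) and 178 mm tall, in the sample tray. Origin: centre of its underside.
- conical_flask: Bystander: conical glass flask, 52 mm across, 88 mm tall, in the sample tray. Origin: centre of its underside.
- measuring_cylinder: Bystander: slim glass measuring cylinder, 30 mm across on a foot 52 x 60 mm, 196 mm tall, standing between the two readers. Origin: centre of its underside.
- timer: Bystander: flat timer, 62 x 62 x 16 mm, behind the measuring cylinder. Origin: centre of its underside.
Not all that is in view belongs to the job. What is shaped like the beaker but blue or green is not meant.

How it is judged:
By the outcome, as a careful person would: the job done as asked, in the order asked, and still so for the second after the job is handed in, with the robot touching nothing.
It also fails if it takes over 72 s, if anything falls off the work surface, if the arm or the gripper's body presses on something with over 40 N, if the wrist force passes 120 N, or if a joint passes its speed limit or range.

ROBOT

A 6-joint arm with a two-finger parallel gripper is mounted at the origin on a cart in front of the work surface, level with it; the furniture and walls round the work are solid. World frame = base frame: x ahead of the robot, y to its left, z up, the work surface at z = 0. Lengths are in m, angles in rad, forces in N, time in s.
With the tool pointing down it reaches from about 0.25 to 0.725 m from the base axis. Payload 4 kg.
Tool frame: the origin (TCP) lies at the very end of the fingers, on their centre line; the grasp point (between the pads) lies 19 mm behind it; z points along the fingers, y is the line along which they close (so a half turn about z gives the same grasp; the last joint's range is limited). The gripper opens to 85 mm and grips with 20 to 120 N. Pads are 22 mm wide; open, the fingers measure 114 mm over their backs; the gripper's body (76 mm by 85 mm) begins 54 mm behind the grasp point. The pads swing forward as they close: fully open they stand 13 mm farther back than shut.
Start: joints at [-1.179, 0.241, 0.005, 1.335, 0, 1.571], TCP at [0.191, -0.462, 0.231] pointing down, gripper open.
Joint ranges: [-2.72, 2.72], [-1.05, 1.87], [-1.09, 1.28], [-1.99, 2.15], [-1.42, 1.44], [-3.14, 3.14]. Speed limits (rad/s): [2.79, 2.79, 3.14, 3.14, 3.14, 3.14].

INTERFACE

Orientations are given as a unit quaternion [x, y, z, w].
In Python, from workcell import bot, vision, workorder gives the robot as it stands.
- The arm moves only by the shell command python3 -m creep 'ROWS' [OPENING]. ROWS is JSON, a list of rows, each a list of 2 entries, a list of its own where there are three numbers: the shift along the tool's x, y, z in mm, then the turn, a rotation vector about the tool's x, y, z in rad. In form: [[[dx, dy, dz], [wx, wy, wz]], ...]. A call has 1 to 12 rows; each row shifts and turns the commanded pose from where the row before left it, along the tool's axes as they then stand; what a row does not reach is not made up. A row lasts 1/8 s, in which the tool goes at most 62.5 mm and 10.7 degrees, less where a joint would pass 70% of its speed; a pose out of reach is approached as far as the arm can. A call is refused whole if a number of a shift passes 62.5 or a number of a turn 0.188, either way. A call with a gripper value outside its range is refused whole. OPENING is the finger opening in mm, from 0 to 85.4, set as the call begins (- or left out, the last holds). The fingers move at their own pace and stop on an object; the grip force is fixed at half the most. Time passes only in rows, so rows that do not move let the fingers close. It gives the time, the measured TCP pose, the force, the opening and the grip force at its end, in the units of the state.
- bot.get_obs(): the state, without advancing time (a new reading comes with each control period).
- vision.camera(name): name is "side" or "top" or "wrist"; returns a dict with "image" (384x512x3 uint8, blue, green, red), "z_map" (384x512 float32, m along the optical axis (not along the pixel's ray), 0 where there is no reading), "K" (3x3 intrinsics, pixels), "k1" (the pictures are not rectified: a ray, as slopes to the right and down, at radius r is drawn at 1 + k1 r^2 times it, then the intrinsics apply), "rvec" (rotation vector, rad) and "tvec" (3), from world to camera coordinates, as OpenCV has them; the wrist camera has in their place "tool_from_camera" (4x4, takes a point from camera to tool coordinates, whose origin is the TCP and whose axes are the flange's). Camera axes: x right, y down, z forward; pixel columns grow to the right and rows downward; lengths in m; the calibration is good to about 2 mm. A picture is of the moment at which its call begins: read the wrist's pose just before it.
- workorder.job_done(): hands the job in; it is judged then, once.
Trained networks look in a picture, given as the dict that the camera call returned (one of the last four; its "shot" number tells which), for a name from the list of things; names that differ only in an ending like _2 or _b are one class to them, and where a whole thing is asked for, a point or a joint stands for the part that bears it (a point fixed in the world has none). Each returns a list of dicts, best first, with "score" (0 to 1); they miss things now and then, are a little off and sometimes report something else, mostly with a low value. They report only what shows in the picture. A call takes as long as a camera call. They do not tell look-alikes from the thing itself.
- vision.spot_in(picture, query): "position" ([column, row] in pixels, amid what is visible of it).
- vision.place_of(picture, query): "position" ([column, row] in pixels: a listed point, or the origin of a listed thing).
The state is a dict: "clock": time; "joint_pos": joint angles; "joint_vel": joint speeds; "tau": joint torques, N m; "eef_pos": TCP position; "tool_rot": TCP orientation; "ft_force": force on the tool from outside, world axes, zero at the start; "ft_torque": the same for the moment, N m; "grip_width": finger opening in m; "grasp_force": force on a finger pad.
Only numpy, scipy, OpenCV 4.12 (cv2) and the standard library are available. Lean on these libraries where they do the work, as an engineer would, in place of code of your own. Each camera call takes 0.05 s, during which the arm holds its last target. There are 200 camera calls.

## Working session

There is one attempt and no reset: what is moved stays moved. The work goes in short steps, Python scripts to look and compute and a shell command to move; the robot and the scene stay as the last step left them, time stands still between calls to the robot, and variables do not carry over. Pictures are saved under pics/ and viewed, at most 10 in all, crops included, and the job is handed in when it is done.

```bash
ls; mkdir -p pics; cat > h.py <<'E'
import numpy as np, cv2
from scipy.spatial.transform import Rotation as R
from workcell import bot, vision, workorder
def pose(p):
    """world_from_camera R,t"""
    if 'rvec' in p and p.get('rvec') is not None:
        Rc=R.from_rotvec(np.ravel(p['rvec'])).as_matrix(); return Rc.T,-Rc.T@np.ravel(p['tvec'])
    o=p['obs']; T=np.array(p['tool_from_camera']); Rt=R.from_quat(o['tool_rot']).as_matrix()
    return Rt@T[:3,:3], Rt@T[:3,3]+np.array(o['eef_pos'])
def cam(n):
    o=bot.get_obs(); p=vision.camera(n); p['obs']=o; return p
def slopes(p,px):
    K=p['K']; d=np.array([(px[0]-K[0,2])/K[0,0],(px[1]-K[1,2])/K[1,1]]); s=d.copy()
    for _ in range(8): s=d/(1+p['k1']*(s@s))
    return s
def at_z(p,px,z):
    Rw,t=pose(p); d=Rw@np.array([*slopes(p,px),1]); return t+d*(z-t[2])/d[2]
def at_depth(p,px):
    Rw,t=pose(p); u,v=int(round(px[0])),int(round(px[1])); w=p['z_map'][max(v-1,0):v+2,max(u-1,0):u+2]; w=w[w>0]
    if not len(w): return None
    return t+Rw@(np.array([*slopes(p,px),1])*np.median(w))
def cloud(p):
    Rw,t=pose(p);K=np.array(p['K']);v,u=np.mgrid[:384,:512]
    d=np.stack([(u-K[0,2])/K[0,0],(v-K[1,2])/K[1,1]],-1);s=d.copy()
    for _ in range(8): s=d/(1+p['k1']*(s**2).sum(-1,keepdims=True))
    P=np.concatenate([s,np.ones((384,512,1))],-1)*p['z_map'][...,None]
    return P@Rw.T+t
def px(p,X):
    Rw,t=pose(p); c=Rw.T@(np.array(X)-t); s=c[:2]/c[2]; s=s*(1+p['k1']*(s@s)); return s*[p['K'][0,0],p['K'][1,1]]+[p['K'][0,2],p['K'][1,2]]
E
python3 - <<'E'
from h import *
names="small_bottle big_bottle small_label big_label beaker drying_tray sample_tray low_reader tall_reader low_reader_pad tall_reader_pad low_reader_window tall_reader_window volumetric_flask conical_flask measuring_cylinder timer".split()
Z=dict(small_bottle=.004,small_label=.039,big_label=.061,big_bottle=.006,beaker=.006,low_reader_pad=.006,tall_reader_pad=.006,low_reader_window=.036,tall_reader_window=.06,volumetric_flask=.004,conical_flask=.004)
np.set_printoptions(precision=3,suppress=True)
ims=[]
for c in ("top","side"):
    p=cam(c); ims.append(p['image']); cv2.imwrite(f'pics/{c}0.png',cv2.resize(p['image'],(800,600)))
    print(c,pose(p)[1])
    for n in names:
        for r in vision.place_of(p,n)[:3]:
            if r['score']>.2: print(n,np.round(r['score'],2),np.round(r['position']),at_z(p,r['position'],Z.get(n,0)))
print(bot.get_obs())
E
```

```text
pics
top [0.325 0.006 1.178]
small_bottle 0.72 [166. 242.] [0.411 0.282 0.004]
big_bottle 0.89 [197. 186.] [0.583 0.192 0.006]
big_bottle 0.6 [168. 234.] [0.433 0.276 0.006]
small_label 0.51 [199. 174.] [0.615 0.184 0.039]
small_label 0.47 [168. 239.] [0.415 0.269 0.039]
big_label 0.81 [194. 172.] [0.615 0.195 0.061]
big_label 0.64 [317. 182.] [ 0.585 -0.171  0.061]
big_label 0.63 [195. 192.] [0.552 0.189 0.061]
beaker 0.65 [315. 178.] [ 0.61  -0.176  0.006]
beaker 0.64 [316. 181.] [ 0.599 -0.179  0.006]
beaker 0.58 [356. 194.] [ 0.559 -0.303  0.006]
drying_tray 0.8 [349. 240.] [ 0.418 -0.276  0.   ]
sample_tray 0.9 [170. 240.] [0.417 0.273 0.   ]
sample_tray 0.58 [191. 244.] [0.405 0.208 0.   ]
low_reader 0.6 [199. 186.] [0.586 0.188 0.   ]
tall_reader 0.83 [313. 176.] [ 0.618 -0.171  0.   ]
tall_reader 0.37 [170. 239.] [0.418 0.271 0.   ]
low_reader_pad 0.55 [196. 195.] [0.556 0.197 0.006]
low_reader_pad 0.43 [199. 174.] [0.623 0.188 0.006]
low_reader_pad 0.35 [316. 181.] [ 0.601 -0.177  0.006]
tall_reader_pad 0.97 [316. 178.] [ 0.611 -0.18   0.006]
low_reader_window 0.77 [195. 169
[... 1628 characters left out ...]
1. 170.] [ 0.683 -0.34   0.   ]
measuring_cylinder 0.55 [240. 206.] [0.602 0.004 0.   ]
measuring_cylinder 0.52 [227. 220.] [0.619 0.115 0.   ]
timer 0.54 [211. 204.] [0.704 0.015 0.   ]
timer 0.39 [240. 203.] [ 0.607 -0.014  0.   ]
{'clock': 1.8, 'joint_pos': array([-1.179,  0.241,  0.005,  1.335, -0.   ,  1.571]), 'joint_vel': array([-0.001, -0.001,  0.001,  0.001, -0.001, -0.002]), 'tau': array([ -0.001, -37.22 ,  25.269,   0.001,  -0.   ,   0.   ]), 'eef_pos': array([ 0.191, -0.462,  0.231]), 'tool_rot': array([ 0.981,  0.195, -0.   ,  0.   ]), 'ft_force': array([ 0.555, -0.403, -0.212]), 'ft_torque': array([ 0.041, -0.016,  0.024]), 'grasp_force': 0.0, 'grip_width': 0.08555247071316699}
```

```bash
python3 - <<'E'
import cv2
a=cv2.imread('pics/top0.png');a=cv2.resize(a,(512,384))
E
python3 - <<'E'
from h import *
p=cam('top')
im=p['image']; cv2.imwrite('pics/topc.png',cv2.resize(im[120:300,120:400],(800,514),interpolation=cv2.INTER_CUBIC))
np.save('pics/top.npy',im)
C=cloud(p)
np.set_printoptions(precision=4,suppress=True)
# object clusters by height
for nm,(x0,x1,y0,y1,z0,z1) in dict(bigcap=(.5,.65,.1,.27,.12,.16),tallblk=(.55,.8,-.3,-.05,.108,.13),lowblk=(.55,.8,.05,.3,.07,.09),beakertop=(.5,.66,-.28,-.1,.05,.075),sbcap=(.3,.5,.23,.32,.075,.1),tray=(.3,.55,-.4,-.15,.01,.02),rimS=(.3,.55,.1,.4,.01,.02),mc=(.5,.68,-.06,.06,.17,.22)).items():
    m=(C[...,0]>x0)&(C[...,0]<x1)&(C[...,1]>y0)&(C[...,1]<y1)&(C[...,2]>z0)&(C[...,2]<z1)
    q=C[m]
    if len(q)<3: print(nm,len(q));continue
    r=cv2.minAreaRect((q[:,:2]*1000).astype(np.float32)); print(nm,len(q),q.mean(0),r)
E
```

```text
bigcap 170 [0.578  0.1887 0.1367] ((579.536865234375, 188.66221618652344), (37.04104995727539, 39.23979949951172), 89.40774536132812)
tallblk 590 [ 0.7107 -0.1773  0.1125] ((732.6620483398438, -147.28805541992188), (205.01670837402344, 119.43939208984375), 79.2889404296875)
lowblk 439 [0.6424 0.1812 0.0738] ((613.0255126953125, 184.9331817626953), (78.85346221923828, 124.48479461669922), 84.6990966796875)
beakertop 301 [ 0.5722 -0.1665  0.0595] ((582.595703125, -171.01617431640625), (57.37763977050781, 181.94259643554688), 67.1435546875)
sbcap 53 [0.4083 0.2804 0.0864] ((408.6523132324219, 280.9217529296875), (19.560359954833984, 19.603239059448242), 23.63718605041504)
tray 315 [ 0.4163 -0.2812  0.0137] ((424.09228515625, -279.67193603515625), (217.4691925048828, 192.4523162841797), 19.1903076171875)
rimS 445 [0.4123 0.2527 0.0139] ((450.48858642578125, 232.7239990234375), (317.574951171875, 219.3769073486328), 77.40735626220703)
mc 74 [0.6095 0.0115 0.1886] ((607.1846923828125, 10.81248664855957), (28.436683654785156, 28.45179557800293), 47.61631393432617)
```

View pics/topc.png

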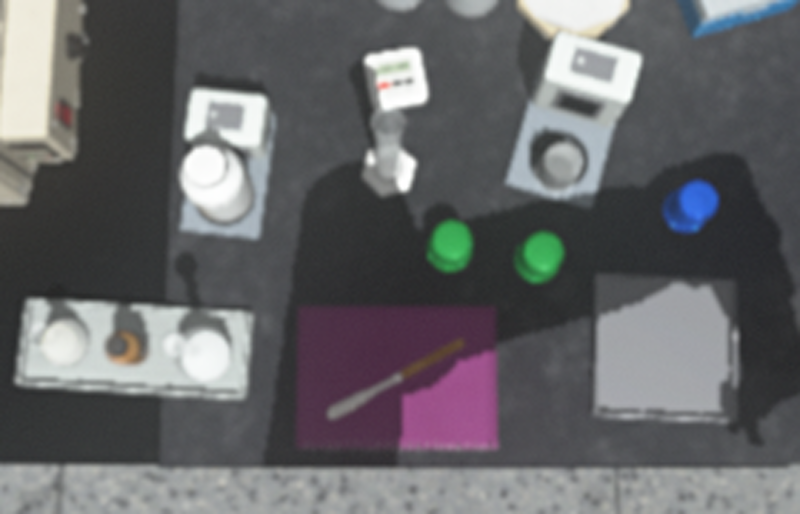

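View pics/side0.png

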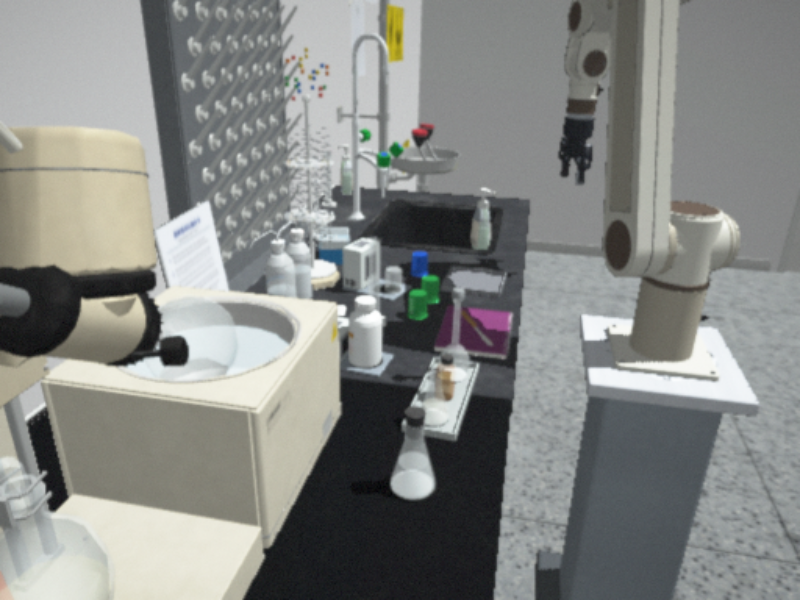

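Top: the clear beaker is at crop (560,158) on the tall reader's pad. Look-alikes are green (450,245), green (542,257) and blue (692,205). The big white bottle is at (205,165), and the brown bottle at (125,345), in the middle of the tray. The drying tray is at (665,350).

```bash
python3 - <<'E'
from h import *
np.set_printoptions(precision=4,suppress=True)
p=cam('top');C=cloud(p)
for nm,(x0,x1,y0,y1,z0,z1) in dict(tallblk=(.65,.76,-.27,-.1,.108,.117),lowblk=(.625,.7,.1,.28,.068,.08),beakertop=(.57,.64,-.22,-.13,.055,.075),tray=(.33,.5,-.37,-.19,.01,.018),rimS=(.35,.48,.13,.4,.0105,.018)).items():
    m=(C[...,0]>x0)&(C[...,0]<x1)&(C[...,1]>y0)&(C[...,1]<y1)&(C[...,2]>z0)&(C[...,2]<z1)
    n,l,s,c=cv2.connectedComponentsWithStats(m.astype(np.uint8)); 
    if not nm.startswith(('tray','rim')): m=l==1+s[1:,4].argmax()
    q=C[m]; r=cv2.minAreaRect((q[:,:2]*1000).astype(np.float32)); print(nm,len(q),q.mean(0),r)
p=cam('wrist');print(p['tool_from_camera'],p['K'])
E
python3 -m creep '[[[58,-16,0],[0,0,0.1]],[[58,-16,0],[0,0,0.1]]]'
```

```text
tallblk 469 [ 0.6921 -0.1972  0.1109] ((691.688720703125, -197.53146362304688), (89.56786346435547, 54.71054458618164), 73.49465942382812)
lowblk 417 [0.6497 0.1825 0.073 ] ((650.9768676757812, 181.84152221679688), (80.37466430664062, 51.613014221191406), 88.1112060546875)
beakertop 150 [ 0.6028 -0.1711  0.062 ] ((602.5053100585938, -171.53607177734375), (39.684207916259766, 37.402626037597656), 87.93737030029297)
tray 294 [ 0.4097 -0.2824  0.0135] ((412.339111328125, -282.5802307128906), (151.8745574951172, 150.4071807861328), 87.0237808227539)
rimS 312 [0.412  0.2792 0.0141] ((411.5882873535156, 277.85589599609375), (238.7936248779297, 90.62690734863281), 86.22250366210938)
[[ 0.0002 -0.9461 -0.3238  0.083 ]
 [ 1.     -0.0001  0.0007 -0.0008]
 [-0.0007 -0.3238  0.9461 -0.1422]
 [ 0.      0.      0.      1.    ]] [[274.9203   0.     258.6209]
 [  0.     274.9203 191.7434]
 [  0.       0.       1.    ]]
clock: 2.2
eef_pos: [0.2897, -0.3927, 0.2314]
tool_rot: [0.996, 0.093, 0.0, 0.0]
ft_force: [0.2, -1.3, -0.0]
grip_width: 0.0854
grasp_force: 0.0
```

```bash
python3 -m creep '[[[43,-32,0],[0,0,0.07]],[[43,-32,0],[0,0,0.07]],[[43,-32,0],[0,0,0.07]],[[43,-32,0],[0,0,0.07]],[[43,-32,0],[0,0,0.07]],[[43,-32,0],[0,0,0.07]],[[43,-32,0],[0,0,0.055]],[[0,0,0],[0,0,0]]]'
cat > m.py <<'E'
from h import *
np.set_printoptions(precision=4,suppress=True)
def tool(X,o=None):
    o=o or bot.get_obs(); return R.from_quat(o['tool_rot']).inv().apply(np.array(X)-o['eef_pos'])*1000
def yaw(o=None):
    o=o or bot.get_obs(); x=R.from_quat(o['tool_rot']).as_matrix()[:,0]; return np.degrees(np.arctan2(x[1],x[0]))
E
python3 - <<'E'
from m import *
p=cam('wrist'); cv2.imwrite('pics/w1.png',p['image'])
C=cloud(p); print(bot.get_obs()['eef_pos'],yaw(),bot.get_obs()['joint_pos'])
for n in ['beaker','tall_reader_pad','tall_reader_window']:
    z={'tall_reader_window':.06}.get(n,.006)
    for r in vision.place_of(p,n)[:2]: print(n,r['score'],r['position'],at_z(p,r['position'],z))
for nm,(x0,x1,y0,y1,z0,z1) in dict(tallblk=(.63,.76,-.27,-.1,.105,.117),beakertop=(.57,.64,-.22,-.13,.055,.075)).items():
    m=(C[...,0]>x0)&(C[...,0]<x1)&(C[...,1]>y0)&(C[...,1]<y1)&(C[...,2]>z0)&(C[...,2]<z1)
    n,l,s,c=cv2.connectedComponentsWithStats(m.astype(np.uint8)); m=l==1+s[1:,4].argmax()
    q=C[m]; r=cv2.minAreaRect((q[:,:2]*1000).astype(np.float32)); print(nm,len(q),q.mean(0),r)
E
```

```text
clock: 3.2
eef_pos: [0.594, -0.1746, 0.2293]
tool_rot: [0.99, -0.139, -0.001, -0.0]
ft_force: [-0.8, -0.1, -0.1]
grip_width: 0.0854
grasp_force: 0.0
[ 0.5923 -0.1756  0.2298] -16.069602084233022 [-0.2882  0.4838  0.3541  1.4432 -0.0002  3.1339]
beaker 0.91 [194.5, 225.8] [ 0.5283 -0.0579  0.006 ]
beaker 0.85 [257.7, 155.4] [ 0.6032 -0.1757  0.006 ]
tall_reader_pad 0.69 [256.4, 142.6] [ 0.6201 -0.1787  0.006 ]
tall_reader_pad 0.69 [25.3, 234.2] [0.5838 0.1827 0.006 ]
tall_reader_window 0.8 [252.3, 110.5] [ 0.6625 -0.1868  0.06  ]
tall_reader_window 0.29 [31.0, 330.4] [0.4602 0.1987 0.06  ]
tallblk 6790 [ 0.6922 -0.2001  0.1097] ((691.5087280273438, -199.93576049804688), (91.3638687133789, 54.95446014404297), 73.18790435791016)
beakertop 986 [ 0.6043 -0.1743  0.0611] ((603.3806762695312, -174.40797424316406), (40.949947357177734, 40.448280334472656), 72.5605697631836)
```

View pics/w1.png

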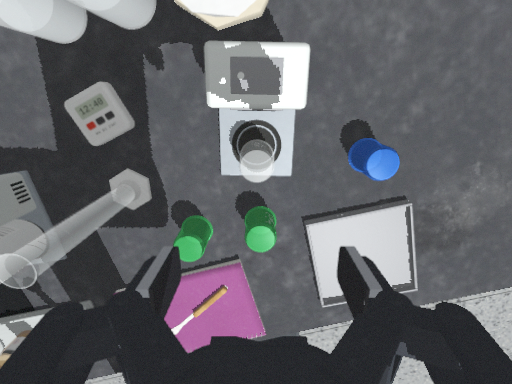

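```bash
python3 -m creep '[[[5,-2,45],[0,0,0]],[[5,-2,45],[0,0,0]],[[0,0,45],[0,0,0]],[[0,0,40],[0,0,0]],[[0,0,18],[0,0,0]],[[0,0,0],[0,0,0]]]' 75
python3 -m creep '[[[0,0,0],[0,0,0]],[[0,0,0],[0,0,0]],[[0,0,0],[0,0,0]],[[0,0,0],[0,0,0]],[[0,0,0],[0,0,0]]]' 25
```

```text
clock: 4.15
eef_pos: [0.5998, -0.1764, 0.0373]
tool_rot: [0.99, -0.142, -0.002, -0.0]
ft_force: [-0.0, 0.5, -0.3]
grip_width: 0.075
grasp_force: 0.0
clock: 4.78
eef_pos: [0.6037, -0.1765, 0.0408]
tool_rot: [0.99, -0.141, 0.002, 0.001]
ft_force: [-0.5, -0.3, 6.9]
grip_width: 0.039
grasp_force: 60.8
```

```bash
python3 -m creep '[[[0,0,-20],[0,0,0]],[[0,0,-40],[0,0,0]],[[-10,10,-40],[0,0,0]],[[-35,35,-20],[0,0,0]],[[-40,40,0],[0,0,0]],[[-40,40,0],[0,0,0]],[[-30,32,0],[0,0,0]],[[0,0,0],[0,0,0]],[[0,0,0],[0,0,0]]]' 
python3 - <<'E'
from m import *
p=cam('wrist'); cv2.imwrite('pics/w2.png',p['image'])
C=cloud(p); o=bot.get_obs(); print(o['eef_pos'],yaw(o),o['grip_width'],o['grasp_force'])
m=(C[...,0]>.33)&(C[...,0]<.5)&(C[...,1]>-.37)&(C[...,1]<-.19)&(C[...,2]>.01)&(C[...,2]<.018)
r=cv2.minAreaRect((C[m][:,:2]*1000).astype(np.float32)); print(r)
E
```

```text
clock: 5.9
eef_pos: [0.41, -0.2834, 0.1589]
tool_rot: [0.99, -0.141, 0.001, 0.0]
ft_force: [0.5, 0.5, -0.4]
grip_width: 0.0389
grasp_force: 60.4
[ 0.4104 -0.2831  0.1587] -16.188158062756628 0.039021884981755975 60.41704319883138
((411.42755126953125, -284.6290588378906), (150.2532958984375, 149.36407470703125), 87.0655517578125)
```

View pics/w2.png

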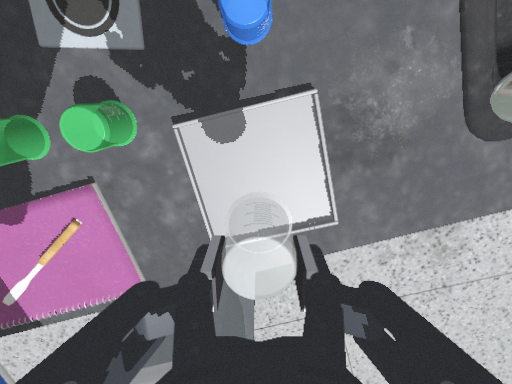

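The beaker is held at (258,245) in the picture, above the tray's middle. Next: lower and release.

```bash
python3 -m creep '[[[0,0,40],[0,0,0]],[[0,0,40],[0,0,0]],[[0,0,28],[0,0,0]],[[0,0,10],[0,0,0]],[[0,0,3],[0,0,0]],[[0,0,0],[0,0,0]],[[0,0,0],[0,0,0]]]'
python3 -m creep '[[[0,0,0],[0,0,0]],[[0,0,0],[0,0,0]],[[0,0,0],[0,0,0]],[[0,0,-30],[0,0,0]],[[0,0,-50],[0,0,0]],[[0,0,-60],[0,0,0]],[[0,0,-60],[0,0,0]]]' 80
```

```text
clock: 6.82
eef_pos: [0.4098, -0.2818, 0.039]
tool_rot: [0.99, -0.14, -0.0, -0.001]
ft_force: [-3.9, 4.5, 9.8]
grip_width: 0.0389
grasp_force: 61.4
clock: 7.7
eef_pos: [0.4093, -0.2831, 0.239]
tool_rot: [0.99, -0.141, -0.0, -0.0]
ft_force: [0.8, 0.1, -0.8]
grip_width: 0.0802
grasp_force: 0.0
```

```bash
python3 -m creep '[[[0,0,0],[0,0,-0.186]],[[0,0,0],[0,0,-0.186]],[[0,0,0],[0,0,-0.186]],[[0,0,0],[0,0,-0.186]],[[0,0,0],[0,0,-0.186]],[[0,0,0],[0,0,-0.186]],[[0,0,0],[0,0,-0.186]],[[0,0,0],[0,0,-0.186]],[[0,0,0],[0,0,-0.186]],[[0,0,0],[0,0,-0.186]],[[0,0,0],[0,0,-0.186]],[[0,0,0],[0,0,-0.186]]]'
python3 -m creep '[[[0,0,0],[0,0,-0.186]],[[0,0,0],[0,0,-0.186]],[[0,0,0],[0,0,-0.186]],[[0,0,0],[0,0,-0.186]],[[0,0,0],[0,0,-0.186]],[[0,0,0],[0,0,-0.186]],[[0,0,0],[0,0,-0.186]],[[0,0,0],[0,0,-0.186]]]'
python3 - <<'E'
from m import *
print(yaw(),tool([.463,.150,.22]))
E
```

```text
clock: 9.2
eef_pos: [0.4094, -0.2833, 0.2372]
tool_rot: [0.559, 0.829, -0.0, -0.0]
ft_force: [-0.5, 0.0, -0.4]
grip_width: 0.0798
grasp_force: 0.0
clock: 10.2
eef_pos: [0.4094, -0.2833, 0.2372]
tool_rot: [-0.15, 0.989, 0.0, -0.0]
ft_force: [-0.3, -0.8, 0.3]
grip_width: 0.0796
grasp_force: 0.0
-162.74128139862682 [-179.6854  397.8667   17.2098]
```

```bash
python3 -m creep '[[[-22,50,2],[0,0,0]],[[-22,50,2],[0,0,0]],[[-22,50,2],[0,0,0]],[[-22,50,2],[0,0,0]],[[-22,50,2],[0,0,0]],[[-22,50,2],[0,0,0]],[[-22,50,2],[0,0,0]],[[-22,50,2],[0,0,0]],[[0,0,0],[0,-0.175,0]],[[0,0,0],[0,-0.175,0]],[[0,0,0],[0,-0.175,0]],[[0,0,0],[0,0,0]]]'
python3 - <<'E'
from m import *
p=cam('wrist'); cv2.imwrite('pics/w3.png',p['image'])
C=cloud(p); o=bot.get_obs(); print(o['eef_pos'],yaw(o))
for n,z in [('big_bottle',.006),('big_label',.061),('low_reader_pad',.006),('small_bottle',.004),('small_label',.039)]:
    for r in vision.place_of(p,n)[:3]: print(n,r['score'],r['position'],at_z(p,r['position'],z),at_depth(p,r['position']))
for nm,(x0,x1,y0,y1,z0,z1) in dict(lowblk=(.62,.7,.1,.28,.066,.08),cap=(.53,.63,.13,.25,.131,.145),sbcap=(.36,.46,.24,.32,.081,.095)).items():
    m=(C[...,0]>x0)&(C[...,0]<x1)&(C[...,1]>y0)&(C[...,1]<y1)&(C[...,2]>z0)&(C[...,2]<z1)
    n,l,s,c=cv2.connectedComponentsWithStats(m.astype(np.uint8))
    if n<2: continue
    m=l==1+s[1:,4].argmax()
    q=C[m]; r=cv2.minAreaRect((q[:,:2]*1000).astype(np.float32)); print(nm,len(q),q.mean(0),r)
E
```

```text
clock: 11.7
eef_pos: [0.4537, 0.1483, 0.2147]
tool_rot: [-0.142, 0.957, 0.037, 0.251]
ft_force: [0.2, -0.2, -0.4]
grip_width: 0.0803
grasp_force: 0.0
[0.4581 0.1497 0.2189] -163.07526940898117
big_bottle 0.69 [258.5, 168.8] [0.5813 0.1875 0.006 ] [0.5483 0.1775 0.0424]
low_reader_pad 0.97 [259.3, 165.4] [0.5746 0.1866 0.006 ] [0.5485 0.1786 0.0355]
low_reader_pad 0.42 [130.1, 197.4] [0.7035 0.0067 0.006 ] [0.69   0.0102 0.0162]
low_reader_pad 0.33 [378.4, 93.3] [0.4297 0.283  0.006 ] [0.4178 0.2645 0.0368]
small_bottle 0.83 [385.2, 76.6] [0.4118 0.2795 0.004 ] [0.4021 0.2621 0.0337]
small_label 0.84 [379.7, 91.7] [0.4151 0.2634 0.039 ] [0.4146 0.2625 0.0404]
lowblk 518 [0.6463 0.1586 0.0712] ((646.2924194335938, 165.29498291015625), (51.47604751586914, 49.95430374145508), 82.8897705078125)
cap 591 [0.5735 0.1862 0.1358] ((576.1297607421875, 186.735595703125), (37.324317932128906, 37.02396774291992), 67.88378143310547)
sbcap 518 [0.406  0.277  0.0855] ((406.47540283203125, 278.01025390625), (21.250940322875977, 21.412452697753906), 34.61476135253906)
```

View pics/w3.png

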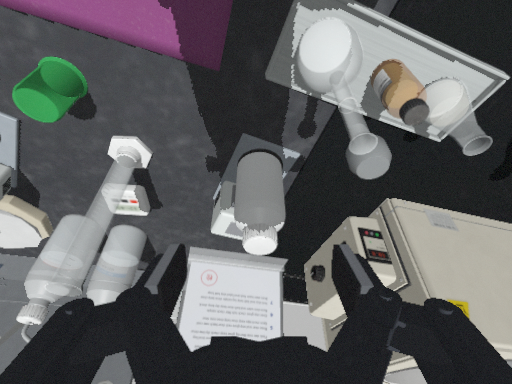

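No label is visible on the bottle's front at (260,185). The small bottle's label shows at (380,91). I'll unwrap the big bottle's wall with contrast stretched.

```bash
cat >> m.py <<'E'
def unwrap(p,c,z0,r,h,a0,a1,step=1.0):
    A=np.arange(a0,a1,step); H=np.arange(h,0,-.001); mp=np.zeros((len(H),len(A),2),np.float32)
    for i,z in enumerate(H):
        for j,a in enumerate(np.radians(A)): mp[i,j]=px(p,[c[0]+r*np.cos(a),c[1]+r*np.sin(a),z0+z])
    return cv2.remap(p['image'],mp[...,0],mp[...,1],cv2.INTER_LINEAR)
def stretch(u):
    lo,hi=np.percentile(u,2),np.percentile(u,98); return np.clip((u.astype(float)-lo)/(hi-lo)*255,0,255).astype(np.uint8)
E
python3 - <<'E'
from m import *
p=cam('wrist')
u=unwrap(p,(.578,.187),.006,.032,.09,110,290)
v=unwrap(p,(.4075,.279),.004,.0175,.06,150,330)
s=cam('side'); w=unwrap(s,(.579,.187),.006,.032,.09,0,180)
f=lambda x:cv2.resize(stretch(x),(720,180))
cv2.imwrite('pics/u.png',np.vstack([f(u),f(w),f(v)]))
E
```

```text
(no output)
```

View pics/u.png

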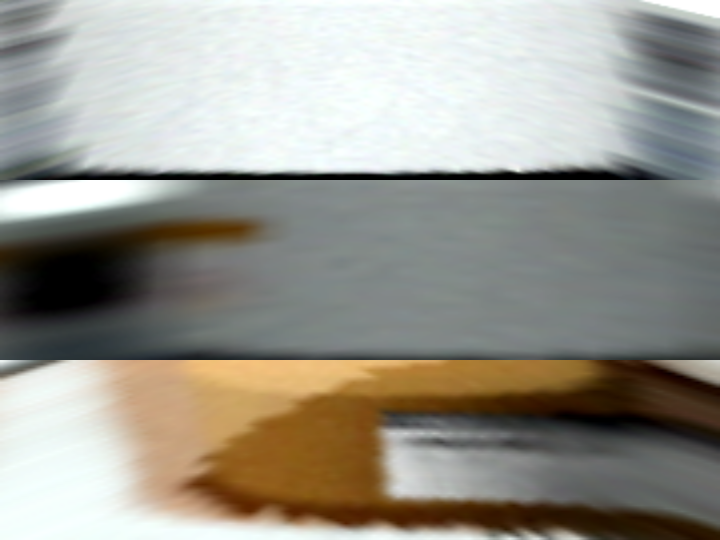

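Big bottle: only the side view shows the label, with its edge at about 65°, so it faces the low reader, centre ≈5°. Small label: edge at 246°, centre ≈ -55°. I'll set the big bottle on the tall pad with the label towards me, measure it there, then turn it.

```bash
python3 -m creep '[[[0,0,0],[0,0.175,0]],[[0,0,0],[0,0.175,0]],[[0,0,0],[0,0.175,0]],[[0,0,0],[0,0,0]]]'
python3 - <<'E'
from m import *
p=cam('wrist'); C=cloud(p); o=bot.get_obs(); print(o['eef_pos'],yaw(o),R.from_quat(o['tool_rot']).as_matrix()[:,2])
m=(C[...,0]>.53)&(C[...,0]<.63)&(C[...,1]>.13)&(C[...,1]<.25)&(C[...,2]>.131)&(C[...,2]<.145)
q=C[m];r=cv2.minAreaRect((q[:,:2]*1000).astype(np.float32)); print(len(q),q.mean(0),r)
print(tool([*(np.array(r[0])/1000),.116]))
E
```

```text
clock: 12.6
eef_pos: [0.4645, 0.1516, 0.2186]
tool_rot: [-0.147, 0.989, -0.0, -0.002]
ft_force: [0.0, 0.0, -0.8]
grip_width: 0.0801
grasp_force: 0.0
[0.4632 0.1512 0.2194] -163.0963928487469 [-0.002  -0.0006 -1.    ]
1035 [0.5754 0.1868 0.1363] ((577.0213623046875, 187.36883544921875), (38.32635498046875, 38.2331428527832), 63.48781967163086)
[-119.6347    1.5224  103.1433]
```

```bash
python3 -m creep '[[[-50,0,0],[0,0,0]],[[-50,1,20],[0,0,0]],[[-20,0,35],[0,0,0]],[[0,0,30],[0,0,0]],[[0,0,18],[0,0,0]],[[0,0,0],[0,0,0]]]' 70
python3 -m creep '[[[0,0,0],[0,0,0]],[[0,0,0],[0,0,0]],[[0,0,0],[0,0,0]],[[0,0,0],[0,0,0]]]' 25
python3 -m creep '[[[0,0,-20],[0,0,0]],[[0,0,-40],[0,0,0]],[[0,0,-40],[0,0,0]],[[0,0,-40],[0,0,0]],[[0,0,0],[0,0,0]]]'
```

```text
clock: 13.4
eef_pos: [0.5742, 0.186, 0.1179]
tool_rot: [-0.147, 0.989, -0.0, -0.001]
ft_force: [-0.8, 0.1, -0.6]
grip_width: 0.0703
grasp_force: 0.0
clock: 13.9
eef_pos: [0.5775, 0.187, 0.1208]
tool_rot: [-0.147, 0.989, 0.0, 0.002]
ft_force: [0.3, -0.6, 7.4]
grip_width: 0.036
grasp_force: 60.7
clock: 14.52
eef_pos: [0.5779, 0.1872, 0.2624]
tool_rot: [-0.147, 0.989, 0.001, 0.004]
ft_force: [0.4, 0.6, -2.4]
grip_width: 0.0364
grasp_force: 60.2
```

```bash
cat >> m.py <<'E'
def plan(way,turn,steps):
    """world xyz waypoints with row counts; turn about tool z per row"""
    o=bot.get_obs(); X=np.array(o['eef_pos']); r=R.from_quat(o['tool_rot']); out=[]
    for w,n in zip(way,steps):
        d=(np.array(w)-X)/n; X=np.array(w)
        for _ in range(n):
            out.append([np.round(r.inv().apply(d)*1000).astype(int).tolist(),[0,0,turn]]); r=r*R.from_rotvec([0,0,turn])
    import json; print(json.dumps(out)); print(len(out),'end yaw',np.degrees(np.arctan2(*r.as_matrix()[[1,0],0])))
E
python3 -c "
from m import *
plan([(.45,.12,.262),(.45,-.10,.262),(.6175,-.1775,.262)],.185,[5,7,7])"
```

```text
[[[28, -5, 0], [0, 0, 0.185]], [[27, -11, 0], [0, 0, 0.185]], [[24, -15, 0], [0, 0, 0.185]], [[21, -20, 0], [0, 0, 0.185]], [[17, -23, 0], [0, 0, 0.185]], [[-19, -25, 0], [0, 0, 0.185]], [[-23, -22, 0], [0, 0, 0.185]], [[-26, -17, 0], [0, 0, 0.185]], [[-29, -12, 0], [0, 0, 0.185]], [[-31, -6, 0], [0, 0, 0.185]], [[-31, -1, 0], [0, 0, 0.185]], [[-31, 5, 0], [0, 0, 0.185]], [[-2, 26, 0], [0, 0, 0.185]], [[3, 26, 0], [0, 0, 0.185]], [[8, 25, 0], [0, 0, 0.185]], [[12, 23, 0], [0, 0, 0.185]], [[16, 21, 0], [0, 0, 0.185]], [[20, 17, 0], [0, 0, 0.185]], [[23, 14, 0], [0, 0, 0.185]]]
19 end yaw -4.48040719046752
```

```bash
python3 -m creep '[[[28,-5,0],[0,0,0.185]],[[27,-11,0],[0,0,0.185]],[[24,-15,0],[0,0,0.185]],[[21,-20,0],[0,0,0.185]],[[17,-23,0],[0,0,0.185]],[[-19,-25,0],[0,0,0.185]],[[-23,-22,0],[0,0,0.185]],[[-26,-17,0],[0,0,0.185]],[[-29,-12,0],[0,0,0.185]],[[-31,-6,0],[0,0,0.185]],[[-31,-1,0],[0,0,0.185]],[[-31,5,0],[0,0,0.185]]]'
python3 -m creep '[[[-2,26,0],[0,0,0.185]],[[3,26,0],[0,0,0.185]],[[8,25,0],[0,0,0.185]],[[12,23,0],[0,0,0.185]],[[16,21,0],[0,0,0.185]],[[20,17,0],[0,0,0.185]],[[23,14,0],[0,0,0.185]],[[0,0,0],[0,0,0]],[[0,0,0],[0,0,0]]]'
python3 - <<'E'
from m import *
print(yaw(),tool([.6175,-.1775,.121]),bot.get_obs()['joint_pos'])
E
```

```text
clock: 16.02
eef_pos: [0.4477, -0.1012, 0.2566]
tool_rot: [0.822, 0.569, -0.001, -0.001]
ft_force: [-0.5, 1.1, -1.4]
grip_width: 0.0361
grasp_force: 60.2
clock: 17.15
eef_pos: [0.6152, -0.1765, 0.2566]
tool_rot: [0.999, -0.039, -0.002, -0.0]
ft_force: [0.0, 0.1, -1.5]
grip_width: 0.036
grasp_force: 60.3
-4.413206088227192 [  2.7861   0.9622 135.5473] [-0.2794  0.5314  0.4994  1.5422  0.0001  2.9392]
```

```bash
python3 -m creep '[[[2,1,50],[0,0,0]],[[0,0,50],[0,0,0]],[[0,0,25],[0,0,0]],[[0,0,10],[0,0,0]],[[0,0,4],[0,0,0]],[[0,0,0],[0,0,0]],[[0,0,0],[0,0,0]]]'
python3 -m creep '[[[0,0,0],[0,0,0]],[[0,0,0],[0,0,0]],[[0,0,0],[0,0,0]],[[0,0,-30],[0,0,0]],[[0,0,-50],[0,0,0]],[[0,0,-30],[0,0,0]]]' 80
python3 - <<'E'
from m import *
# view pose: camera .35 from bottle, front direction of reader
f=np.array([.957,-.289])
t=np.array([.6175,-.1775])-.13*f
plan([(*t,.225)],-.186,[12])
E
```

```text
clock: 18.02
eef_pos: [0.6192, -0.1782, 0.121]
tool_rot: [0.999, -0.039, 0.002, 0.0]
ft_force: [0.2, -0.4, 0.7]
grip_width: 0.0363
grasp_force: 60.6
clock: 18.77
eef_pos: [0.6188, -0.1782, 0.2321]
tool_rot: [0.999, -0.039, 0.002, 0.0]
ft_force: [-0.0, 0.6, 0.3]
grip_width: 0.08
grasp_force: 0.0
[[[-11, -2, 1], [0, 0, -0.186]], [[-10, -4, 1], [0, 0, -0.186]], [[-9, -6, 1], [0, 0, -0.186]], [[-8, -8, 1], [0, 0, -0.186]], [[-6, -9, 1], [0, 0, -0.186]], [[-5, -10, 1], [0, 0, -0.186]], [[-3, -11, 1], [0, 0, -0.186]], [[-1, -11, 1], [0, 0, -0.186]], [[1, -11, 1], [0, 0, -0.186]], [[3, -10, 1], [0, 0, -0.186]], [[5, -10, 1], [0, 0, -0.186]], [[7, -8, 1], [0, 0, -0.186]]]
12 end yaw 123.40377704498142
```

```bash
python3 -m creep '[[[-11,-2,1],[0,0,-0.186]],[[-10,-4,1],[0,0,-0.186]],[[-9,-6,1],[0,0,-0.186]],[[-8,-8,1],[0,0,-0.186]],[[-6,-9,1],[0,0,-0.186]],[[-5,-10,1],[0,0,-0.186]],[[-3,-11,1],[0,0,-0.186]],[[-1,-11,1],[0,0,-0.186]],[[1,-11,1],[0,0,-0.186]],[[3,-10,1],[0,0,-0.186]],[[5,-10,1],[0,0,-0.186]],[[7,-8,1],[0,0,-0.186]]]'
python3 -m creep '[[[0,0,0],[0,0,-0.175]],[[0,0,0],[0,0,-0.175]],[[0,0,0],[0,0,-0.175]],[[0,0,0],[0,0,-0.175]],[[0,0,0],[0,-0.175,0]],[[0,0,0],[0,-0.175,0]],[[0,0,0],[0,-0.175,0]],[[0,0,0],[0,0,0]]]'
python3 - <<'E'
from m import *
p=cam('wrist'); C=cloud(p); o=bot.get_obs(); print(o['eef_pos'],yaw(o))
for n,z in [('big_bottle',.006),('big_label',.061),('tall_reader_pad',.006),('tall_reader_window',.06)]:
    for r in vision.place_of(p,n)[:2]: print(n,r['score'],r['position'],at_z(p,r['position'],z),at_depth(p,r['position']))
for nm,(x0,x1,y0,y1,z0,z1) in dict(blk=(.63,.76,-.3,-.08,.105,.116),cap=(.57,.66,-.23,-.12,.131,.145)).items():
    m=(C[...,0]>x0)&(C[...,0]<x1)&(C[...,1]>y0)&(C[...,1]<y1)&(C[...,2]>z0)&(C[...,2]<z1)
    q=C[m]; r=cv2.minAreaRect((q[:,:2]*1000).astype(np.float32)); print(nm,len(q),q.mean(0),r)
    if nm=='cap': c=np.array(r[0])/1000
u=unwrap(p,c,.006,.032,.09,73,253)
cv2.imwrite('pics/u2.png',np.vstack([cv2.resize(stretch(u),(720,270)),cv2.resize(p['image'][80:320,110:430],(720,330))[:, :]]))
E
```

```text
clock: 20.27
eef_pos: [0.4909, -0.1419, 0.2174]
tool_rot: [0.471, 0.882, -0.0, 0.0]
ft_force: [0.3, -0.4, -0.1]
grip_width: 0.0799
grasp_force: 0.0
clock: 21.28
eef_pos: [0.483, -0.1396, 0.2105]
tool_rot: [0.139, 0.957, -0.036, 0.251]
ft_force: [0.6, 0.2, 0.0]
grip_width: 0.08
grasp_force: 0.0
[ 0.4877 -0.141   0.2149] 163.51399495697873
big_bottle 0.76 [257.8, 174.6] [ 0.6179 -0.1806  0.006 ] [ 0.5846 -0.1706  0.0412]
big_bottle 0.71 [101.1, 48.8] [ 0.4079 -0.2791  0.006 ] [ 0.4019 -0.2616  0.0338]
big_label 0.74 [260.5, 185.5] [ 0.585  -0.1671  0.061 ] [ 0.5855 -0.1673  0.0605]
big_label 0.4 [98.8, 53.0] [ 0.3981 -0.2485  0.061 ] [ 0.4028 -0.262   0.0402]
blk 962 [ 0.687  -0.1987  0.1092] ((669.9317016601562, -193.6123809814453), (90.53572845458984, 97.24092102050781), 72.95018768310547)
cap 560 [ 0.6116 -0.1763  0.1358] ((614.950439453125, -177.26194763183594), (38.09803771972656, 36.24660110473633), 71.48318481445312)
```

View pics/u2.png

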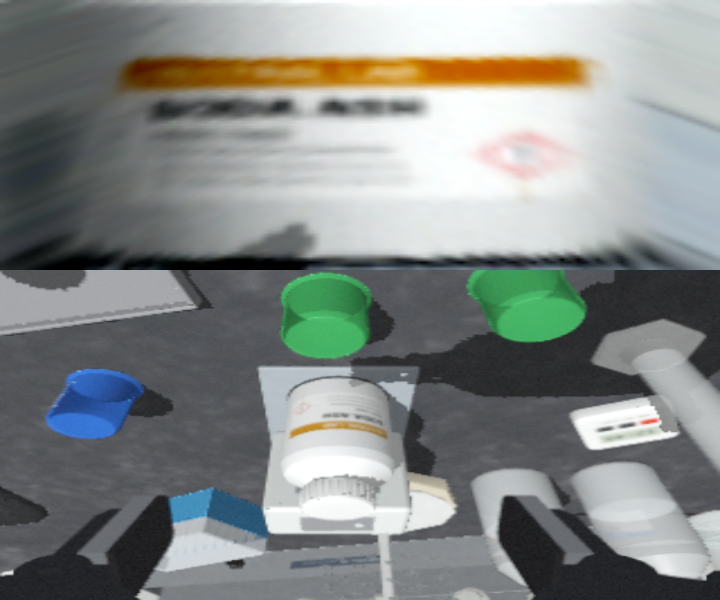

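Label edges are at 103.5° and 221°, so its centre is ≈162°, and the network point agrees. The reader points along −16.7°, so the turn needed is −178.7°.

```bash
python3 -m creep '[[[0,0,0],[0,0.175,0]],[[0,0,0],[0,0.175,0]],[[0,0,0],[0,0.175,0]],[[0,0,0],[0,0,-0.175]],[[0,0,0],[0,0,-0.175]],[[0,0,0],[0,0,0]]]'
python3 - <<'E'
from m import *
p=cam('wrist'); C=cloud(p); o=bot.get_obs(); print(o['eef_pos'],yaw(o),o['joint_pos'][5])
m=(C[...,0]>.57)&(C[...,0]<.66)&(C[...,1]>-.23)&(C[...,1]<-.12)&(C[...,2]>.131)&(C[...,2]<.145)
q=C[m];r=cv2.minAreaRect((q[:,:2]*1000).astype(np.float32)); print(len(q),q.mean(0),r)
print(tool([*(np.array(r[0])/1000),.119]))
E
```

```text
clock: 22.28
eef_pos: [0.4934, -0.1426, 0.2175]
tool_rot: [-0.03, 1.0, -0.0, 0.0]
ft_force: [-0.3, -0.3, 0.6]
grip_width: 0.0805
grasp_force: 0.0
[ 0.4929 -0.1425  0.2176] -176.60876613448403 -0.34052636341338993
1028 [ 0.6141 -0.1771  0.1363] ((615.6856689453125, -177.23431396484375), (37.87171173095703, 37.8204345703125), 28.391082763671875)
[-120.3799  -41.9337   98.7572]
```

```bash
python3 -m creep '[[[-50,-20,0],[0,0,0]],[[-50,-20,20],[0,0,0]],[[-20,-2,35],[0,0,0]],[[0,0,30],[0,0,0]],[[0,0,13],[0,0,0]],[[0,0,0],[0,0,0]]]' 70
python3 -m creep '[[[0,0,0],[0,0,0]],[[0,0,0],[0,0,0]],[[0,0,0],[0,0,0]],[[0,0,0],[0,0,0]],[[0,0,-5],[0,0,0]],[[0,0,0],[0,0,0.1]],[[0,0,0],[0,0,0.185]],[[0,0,0],[0,0,0.185]],[[0,0,0],[0,0,0.185]],[[0,0,0],[0,0,0.185]],[[0,0,0],[0,0,0.185]],[[0,0,0],[0,0,0.185]]]' 25
python3 -m creep '[[[0,0,0],[0,0,0.185]],[[0,0,0],[0,0,0.185]],[[0,0,0],[0,0,0.185]],[[0,0,0],[0,0,0.185]],[[0,0,0],[0,0,0.185]],[[0,0,0],[0,0,0.185]],[[0,0,0],[0,0,0.185]],[[0,0,0],[0,0,0.185]],[[0,0,0],[0,0,0.185]],[[0,0,0],[0,0,0.185]],[[0,0,0],[0,0,0.059]],[[0,0,0],[0,0,0]]]'
python3 -c "
from m import *
print(yaw(),tool([.617,-.1775,.119]))"
```

```text
clock: 23.08
eef_pos: [0.6133, -0.1763, 0.119]
tool_rot: [-0.031, 1.0, 0.0, -0.001]
ft_force: [0.3, -0.2, 0.9]
grip_width: 0.0698
grasp_force: 0.0
clock: 24.58
eef_pos: [0.613, -0.1762, 0.1236]
tool_rot: [0.545, 0.838, -0.0, -0.001]
ft_force: [0.7, -1.2, -1.4]
grip_width: 0.0359
grasp_force: 60.1
clock: 26.08
eef_pos: [0.6131, -0.1762, 0.1237]
tool_rot: [0.999, 0.043, -0.001, -0.0]
ft_force: [-0.1, 0.1, -1.7]
grip_width: 0.0363
grasp_force: 60.1
4.901301971823491 [3.7349 1.6279 4.7182]
```

```bash
python3 -m creep '[[[3,1,0],[0,0,0]],[[0,0,3],[0,0,0]],[[0,0,2],[0,0,0]],[[0,0,0],[0,0,0]]]'
python3 -m creep '[[[0,0,0],[0,0,0]],[[0,0,0],[0,0,0]],[[0,0,0],[0,0,0]],[[0,0,-30],[0,0,0]],[[0,0,-50],[0,0,0]],[[0,0,-40],[0,0,0]],[[0,0,0],[0,0,0]]]' 80
python3 - <<'E'
from m import *
p=cam('wrist'); C=cloud(p); o=bot.get_obs(); print(o['eef_pos'],yaw(o),o['joint_pos'][5])
for nm,(x0,x1,y0,y1,z0,z1) in dict(blk=(.63,.76,-.3,-.08,.105,.116),cap=(.57,.66,-.23,-.12,.131,.145)).items():
    m=(C[...,0]>x0)&(C[...,0]<x1)&(C[...,1]>y0)&(C[...,1]<y1)&(C[...,2]>z0)&(C[...,2]<z1)
    n,l,s,c=cv2.connectedComponentsWithStats(m.astype(np.uint8)); m=l==1+s[1:,4].argmax()
    q=C[m]; r=cv2.minAreaRect((q[:,:2]*1000).astype(np.float32)); print(nm,len(q),q.mean(0),r)
t=cam('top'); C=cloud(t)
m=(C[...,0]>.57)&(C[...,0]<.66)&(C[...,1]>-.23)&(C[...,1]<-.12)&(C[...,2]>.131)&(C[...,2]<.145); print(m.sum(),C[m].mean(0))
E
```

```text
clock: 26.58
eef_pos: [0.6182, -0.1771, 0.1218]
tool_rot: [0.999, 0.043, 0.002, 0.0]
ft_force: [-0.1, 2.1, 6.4]
grip_width: 0.0359
grasp_force: 60.9
clock: 27.45
eef_pos: [0.6189, -0.1778, 0.2438]
tool_rot: [0.999, 0.042, 0.004, 0.001]
ft_force: [-0.2, 0.3, -0.6]
grip_width: 0.0803
grasp_force: 0.0
[ 0.6177 -0.1775  0.2411] 4.859648992349548 2.7769962028959236
blk 5329 [ 0.6925 -0.1987  0.1096] ((691.4321899414062, -199.61355590820312), (91.34221649169922, 54.4244499206543), 73.18580627441406)
cap 1225 [ 0.6166 -0.1755  0.1365] ((615.2857055664062, -175.59832763671875), (38.879947662353516, 38.96175003051758), 5.363158702850342)
25 [ 0.621  -0.1599  0.137 ]
```

```bash
python3 -c "
from m import *
plan([(.50,-.10,.245),(.47,.05,.24),(.49,.178,.225)],-.184,[10,10,9])"
```

```text
[[[-11, -9, -1], [0, 0, -0.184]], [[-9, -11, -1], [0, 0, -0.184]], [[-7, -12, -1], [0, 0, -0.184]], [[-5, -13, -1], [0, 0, -0.184]], [[-2, -14, -1], [0, 0, -0.184]], [[0, -14, -1], [0, 0, -0.184]], [[3, -14, -1], [0, 0, -0.184]], [[5, -13, -1], [0, 0, -0.184]], [[8, -12, -1], [0, 0, -0.184]], [[10, -10, -1], [0, 0, -0.184]], [[15, 2, 0], [0, 0, -0.184]], [[14, 5, 0], [0, 0, -0.184]], [[13, 8, 0], [0, 0, -0.184]], [[12, 10, 0], [0, 0, -0.184]], [[10, 12, 0], [0, 0, -0.184]], [[7, 13, 0], [0, 0, -0.184]], [[5, 15, 0], [0, 0, -0.184]], [[2, 15, 0], [0, 0, -0.184]], [[-1, 15, 0], [0, 0, -0.184]], [[-4, 15, 0], [0, 0, -0.184]], [[-10, 10, 2], [0, 0, -0.184]], [[-12, 8, 2], [0, 0, -0.184]], [[-13, 6, 2], [0, 0, -0.184]], [[-14, 3, 2], [0, 0, -0.184]], [[-14, 1, 2], [0, 0, -0.184]], [[-14, -2, 2], [0, 0, -0.184]], [[-14, -4, 2], [0, 0, -0.184]], [[-13, -7, 2], [0, 0, -0.184]], [[-11, -9, 2], [0, 0, -0.184]]]
29 end yaw -49.41317877809962
```

```bash
python3 -m creep '[[[-11,-9,-1],[0,0,-0.184]],[[-9,-11,-1],[0,0,-0.184]],[[-7,-12,-1],[0,0,-0.184]],[[-5,-13,-1],[0,0,-0.184]],[[-2,-14,-1],[0,0,-0.184]],[[0,-14,-1],[0,0,-0.184]],[[3,-14,-1],[0,0,-0.184]],[[5,-13,-1],[0,0,-0.184]],[[8,-12,-1],[0,0,-0.184]],[[10,-10,-1],[0,0,-0.184]]]'
python3 -m creep '[[[15,2,0],[0,0,-0.184]],[[14,5,0],[0,0,-0.184]],[[13,8,0],[0,0,-0.184]],[[12,10,0],[0,0,-0.184]],[[10,12,0],[0,0,-0.184]],[[7,13,0],[0,0,-0.184]],[[5,15,0],[0,0,-0.184]],[[2,15,0],[0,0,-0.184]],[[-1,15,0],[0,0,-0.184]],[[-4,15,0],[0,0,-0.184]]]'
python3 -m creep '[[[-10,10,2],[0,0,-0.184]],[[-12,8,2],[0,0,-0.184]],[[-13,6,2],[0,0,-0.184]],[[-14,3,2],[0,0,-0.184]],[[-14,1,2],[0,0,-0.184]],[[-14,-2,2],[0,0,-0.184]],[[-14,-4,2],[0,0,-0.184]],[[-13,-7,2],[0,0,-0.184]],[[-11,-9,2],[0,0,-0.184]],[[0,0,0],[0,-0.175,0]],[[0,0,0],[0,-0.175,0]],[[0,0,0],[0,0,0]]]'
cat > v.py <<'E'
from m import *
p=cam('wrist'); C=cloud(p); o=bot.get_obs(); print(o['eef_pos'],yaw(o),o['joint_pos'])
m=(C[...,0]>.36)&(C[...,0]<.46)&(C[...,1]>.24)&(C[...,1]<.32)&(C[...,2]>.082)&(C[...,2]<.092)
q=C[m]; r=cv2.minAreaRect((q[:,:2]*1000).astype(np.float32)); print(len(q),q.mean(0),r)
c=np.array(r[0])/1000
for n,z in [('small_bottle',.004),('small_label',.039),('low_reader_pad',.006),('low_reader_window',.036)]:
    for r in vision.place_of(p,n)[:2]:
        X=at_z(p,r['position'],z); print(n,r['score'],r['position'],X,at_depth(p,r['position']),np.degrees(np.arctan2(*(X[:2]-c)[::-1])))
m=(C[...,0]>.6)&(C[...,0]<.7)&(C[...,1]>.1)&(C[...,1]<.28)&(C[...,2]>.068)&(C[...,2]<.08)
if m.sum()>50: print('blk',m.sum(),cv2.minAreaRect((C[m][:,:2]*1000).astype(np.float32)))
u=unwrap(p,c,.004,.0175,.06,-145,35)
cv2.imwrite('pics/u3.png',np.vstack([cv2.resize(stretch(u),(720,240)),cv2.resize(p['image'],(480,360))[:,:].repeat(1,1) if 0 else cv2.copyMakeBorder(cv2.resize(p['image'],(480,360)),0,0,0,240,0)]))
E
python3 v.py
```

```text
clock: 28.8
eef_pos: [0.4981, -0.0979, 0.2471]
tool_rot: [0.569, 0.822, -0.001, -0.002]
ft_force: [0.2, 0.3, 0.5]
grip_width: 0.0803
grasp_force: 0.0
clock: 30.05
eef_pos: [0.4681, 0.0517, 0.2472]
tool_rot: [-0.309, 0.951, 0.0, -0.002]
ft_force: [0.4, 0.4, -0.6]
grip_width: 0.0799
grasp_force: 0.0
clock: 31.55
eef_pos: [0.4897, 0.1765, 0.2274]
tool_rot: [0.893, -0.414, -0.161, -0.071]
ft_force: [0.5, -0.4, 0.7]
grip_width: 0.0801
grasp_force: 0.0
[0.4893 0.1774 0.2285] -49.66290711544135 [ 0.1752  0.4222  0.202   1.5384  0.2989 -2.1289]
175 [0.409  0.277  0.0853] ((407.9383850097656, 277.8879089355469), (20.644132614135742, 19.921558380126953), 40.14803695678711)
small_bottle 0.85 [252.8, 185.4] [0.4126 0.2779 0.004 ] [0.4215 0.2669 0.0223] 0.2466862072855076
small_label 0.8 [255.9, 190.7] [0.4205 0.2612 0.039 ] [0.4183 0.2638 0.0348] -53.019900476515645
low_reader_pad 0.65 [190.9, 59.0] [0.5763 0.1858 0.006 ] [0.5763 0.1858 0.006 ] -28.669914940207402
low_reader_window 0.91 [147.0, 29.7] [0.6198 0.181  0.036 ] [0.6168 0.1746 0.0547] -24.576952160948963
low_reader_window 0.29 [252.7, 186.4] [0.4272 0.2601 0.036 ] [0.4213 0.2674 0.0239] -42.8454888202594
blk 4632 ((646.5682373046875, 180.68588256835938), (76.38924407958984, 54.53044509887695), 83.6481704711914)
```

View pics/u3.png

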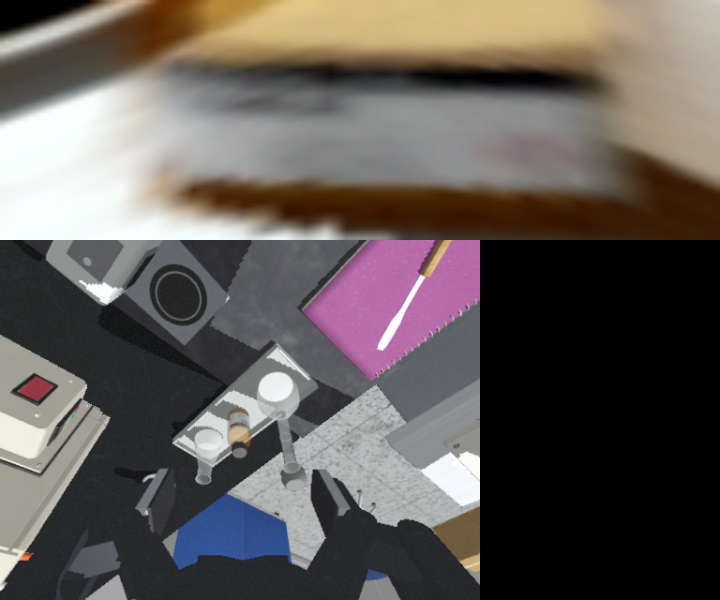

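```bash
python3 -m creep '[[[0,0,0],[0,0.175,0]],[[0,0,0],[0,0.175,0]],[[0,0,0],[0,0,0.186]],[[0,0,0],[0,0,0.186]],[[0,0,0],[0,0,0.186]],[[0,0,0],[0,0,0.186]],[[0,0,0],[0,0,0.186]],[[0,0,0],[0,0,0.186]],[[0,0,0],[0,0,0.186]],[[0,0,0],[0,0,0.186]],[[0,0,0],[0,0,0.186]],[[0,0,0],[0,0,0.186]]]'
python3 -c "
from m import *
print(yaw());plan([(.404,.273,.227)],.186,[11])"
```

```text
clock: 33.3
eef_pos: [0.489, 0.1797, 0.2323]
tool_rot: [-0.206, 0.979, -0.0, 0.001]
ft_force: [-0.1, 0.6, 0.1]
grip_width: 0.0802
grasp_force: 0.0
-156.2189346044454
[[[4, 11, 0], [0, 0, 0.186]], [[6, 10, 0], [0, 0, 0.186]], [[7, 9, 0], [0, 0, 0.186]], [[9, 7, 0], [0, 0, 0.186]], [[10, 6, 0], [0, 0, 0.186]], [[11, 4, 0], [0, 0, 0.186]], [[11, 2, 0], [0, 0, 0.186]], [[11, -1, 0], [0, 0, 0.186]], [[11, -3, 0], [0, 0, 0.186]], [[10, -5, 0], [0, 0, 0.186]], [[9, -7, 0], [0, 0, 0.186]]]
11 end yaw 86.55390550479805
```

```bash
python3 -m creep '[[[4,11,0],[0,0,0.186]],[[6,10,0],[0,0,0.186]],[[7,9,0],[0,0,0.186]],[[9,7,0],[0,0,0.186]],[[10,6,0],[0,0,0.186]],[[11,4,0],[0,0,0.186]],[[11,2,0],[0,0,0.186]],[[11,-1,0],[0,0,0.186]],[[11,-3,0],[0,0,0.186]],[[10,-5,0],[0,0,0.186]],[[9,-7,0],[0,0,0.186]],[[0,0,0],[0,0,0]]]' 50
python3 - <<'E'
from m import *
p=cam('wrist'); C=cloud(p); o=bot.get_obs(); print(o['eef_pos'],yaw(o),o['joint_pos'])
m=(C[...,0]>.36)&(C[...,0]<.46)&(C[...,1]>.24)&(C[...,1]<.32)&(C[...,2]>.082)&(C[...,2]<.092)
q=C[m]; r=cv2.minAreaRect((q[:,:2]*1000).astype(np.float32)); print(len(q),q.mean(0),r)
print(tool([*(np.array(r[0])/1000),.077]))
for n in ('volumetric_flask','conical_flask'):
    for r in vision.place_of(p,n)[:1]: print(n,r['score'],at_z(p,r['position'],.004))
E
```

```text
clock: 34.8
eef_pos: [0.403, 0.2716, 0.2321]
tool_rot: [0.725, 0.689, 0.001, 0.0]
ft_force: [0.3, 0.3, -0.4]
grip_width: 0.0498
grasp_force: 0.0
[0.4034 0.2713 0.232 ] 87.10082980262735 [ 0.5923  0.2114 -0.0307  1.327  -0.0004  2.2137]
300 [0.4072 0.28   0.0859] ((407.21563720703125, 279.7219543457031), (20.513057708740234, 20.586708068847656), 43.369998931884766)
[  8.5417   3.1527 155.0594]
volumetric_flask 0.73 [0.4043 0.2041 0.004 ]
conical_flask 0.83 [0.42  0.347 0.004]
```

```bash
python3 -m creep '[[[8,4,40],[0,0,0]],[[0,0,40],[0,0,0]],[[0,0,40],[0,0,0]],[[0,0,20],[0,0,0]],[[0,0,13],[0,0,0]],[[0,0,0],[0,0,0]],[[0,0,0],[0,0,0]]]' 50
python3 -m creep '[[[0,0,0],[0,0,0]],[[0,0,0],[0,0,0]],[[0,0,0],[0,0,0]],[[0,0,0],[0,0,0]]]' 10
python3 -m creep '[[[0,0,-15],[0,0,0]],[[0,0,-40],[0,0,0]],[[0,0,-40],[0,0,0]],[[0,0,-40],[0,0,0]],[[0,0,-20],[0,0,0]],[[0,0,0],[0,0,0]]]'
```

```text
clock: 35.83
eef_pos: [0.4093, 0.2789, 0.0793]
tool_rot: [0.727, 0.687, 0.001, 0.0]
ft_force: [0.3, 0.2, 0.1]
grip_width: 0.0498
grasp_force: 0.0
clock: 36.33
eef_pos: [0.4091, 0.279, 0.0794]
tool_rot: [0.727, 0.687, 0.001, 0.0]
ft_force: [-0.7, -0.7, 6.3]
grip_width: 0.0174
grasp_force: 58.5
clock: 37.08
eef_pos: [0.4094, 0.279, 0.2355]
tool_rot: [0.727, 0.687, 0.002, 0.0]
ft_force: [-0.7, -0.2, -1.3]
grip_width: 0.0175
grasp_force: 58.7
```

```bash
python3 -c "
from m import *
plan([(.565,.188,.235)],-.178,[5])"
```

```text
[[[-16, 32, 0], [0, 0, -0.178]], [[-22, 29, 0], [0, 0, -0.178]], [[-27, 24, 0], [0, 0, -0.178]], [[-30, 19, 0], [0, 0, -0.178]], [[-33, 14, 0], [0, 0, -0.178]]]
5 end yaw 137.783286831402
```

```bash
python3 -m creep '[[[-16,32,0],[0,0,-0.178]],[[-22,29,0],[0,0,-0.178]],[[-27,24,0],[0,0,-0.178]],[[-30,19,0],[0,0,-0.178]],[[-33,14,0],[0,0,-0.178]],[[0,0,0],[0,0,0]]]'
python3 - <<'E'
from m import *
p=cam('wrist'); cv2.imwrite('pics/w5.png',p['image']); C=cloud(p); o=bot.get_obs(); print(o['eef_pos'],yaw(o))
for n,z in [('low_reader_pad',.006),('low_reader_window',.036)]:
    for r in vision.place_of(p,n)[:2]: print(n,r['score'],r['position'],at_z(p,r['position'],z))
T=[p,cam('top')]
for q_ in T:
    C=cloud(q_)
    for z0,z1 in [(.068,.078)]:
        m=(C[...,0]>.605)&(C[...,0]<.7)&(C[...,1]>.1)&(C[...,1]<.26)&(C[...,2]>z0)&(C[...,2]<z1)
        n,l,s,c=cv2.connectedComponentsWithStats(m.astype(np.uint8)); m=l==1+s[1:,4].argmax(); q=C[m]
        # trimmed extents over yaw: minimise
        best=min((np.ptp(np.percentile(q[:,:2]@R.from_euler('z',a,degrees=True).as_matrix()[:2,:2],[2,98],axis=0),axis=0).prod(),a) for a in np.arange(-12,8,.5))
        print(len(q),cv2.minAreaRect((q[:,:2]*1000).astype(np.float32)),best)
E
```

```text
clock: 37.83
eef_pos: [0.5647, 0.1863, 0.2309]
tool_rot: [0.362, 0.932, -0.001, -0.001]
ft_force: [-0.9, 0.3, -0.8]
grip_width: 0.0173
grasp_force: 58.8
[0.5635 0.1872 0.2312] 137.6190459600278
low_reader_pad 0.64 [266.9, 167.7] [0.5765 0.1898 0.006 ]
low_reader_window 0.68 [283.5, 197.2] [0.6145 0.1838 0.036 ]
1863 ((647.110595703125, 188.4213409423828), (62.5367431640625, 54.28734588623047), 83.83322143554688) (np.float64(0.002785321411991974), np.float64(-4.0))
372 ((647.92626953125, 177.0729522705078), (70.55316162109375, 55.62567901611328), 84.84069061279297) (np.float64(0.0032761475018438994), np.float64(-6.0))
```

View pics/w5.png

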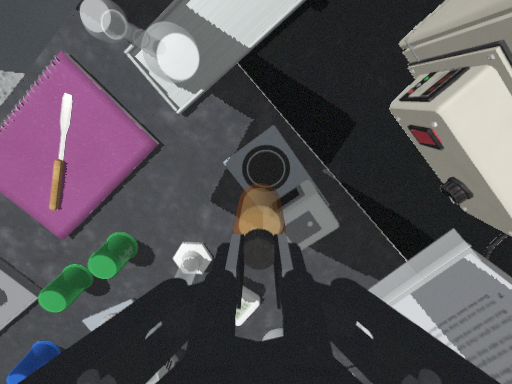

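The held bottle is at (260,210), the pad ring at (266,168), and the plate's front corners at (224,162) and (276,126). I'll refine the reader's yaw from these corners.

```bash
python3 - <<'E'
from m import *
p=cam('wrist'); g=cv2.cvtColor(p['image'],cv2.COLOR_BGR2GRAY)
c0=np.array([[224,162],[276,126],[339,212],[308,180]],np.float32).reshape(-1,1,2)
c=cv2.cornerSubPix(g,c0.copy(),(5,5),(-1,-1),(3,50,.01)).reshape(-1,2); print(c)
X=[at_z(p,c[0],.006),at_z(p,c[1],.006),at_z(p,c[2],.072),at_z(p,c[3],.072)]; print(np.array(X))
d=X[1]-X[0]; print('front edge normal',np.degrees(np.arctan2(d[1],d[0]))-90, np.linalg.norm(d))
d=X[2]-X[3]; print('block side',np.degrees(np.arctan2(d[1],d[0])),np.linalg.norm(d))
# block top edge lines: right side of the block via depth
C=cloud(p); m=(abs(C[...,2]-.006)<.006)&(C[...,0]>.5)&(C[...,0]<.64)&(C[...,1]>.1)&(C[...,1]<.27)
hsv=cv2.cvtColor(p['image'],cv2.COLOR_BGR2HSV); pl=m&(g>75)
n,l,s,_=cv2.connectedComponentsWithStats(pl.astype(np.uint8)); k=l==1+s[1:,4].argmax()
print(k.sum(),cv2.minAreaRect((C[k][:,:2]*1000).astype(np.float32)))
E
```

```text
[[222.6207 164.4306]
 [273.1129 126.2262]
 [339.     212.    ]
 [308.     180.    ]]
[[0.5308 0.15   0.006 ]
 [0.5388 0.2349 0.006 ]
 [0.6598 0.229  0.072 ]
 [0.6041 0.2267 0.072 ]]
front edge normal -5.3989430644222836 0.08533866153473416
block side 2.3930642550413164 0.05571702059236653
1623 ((582.2799682617188, 183.28878784179688), (92.75061798095703, 105.27452850341797), 83.67070770263672)
```

```bash
python3 -c "
from m import *
print(tool([.577,.187,.231]))"
python3 -m creep '[[[-5,4,0],[0,0,0.06]],[[-5,5,30],[0,0,0]],[[0,0,45],[0,0,0]],[[0,0,45],[0,0,0]],[[0,0,20],[0,0,0]],[[0,0,10],[0,0,0]],[[0,0,0],[0,0,0]],[[0,0,0],[0,0,0]]]'
python3 -c "
from m import *
print(yaw(),tool([.577,.187,.08]))"
```

```text
[-11.6645   8.3702   1.9092]
clock: 39.08
eef_pos: [0.578, 0.1882, 0.0848]
tool_rot: [0.388, 0.922, 0.001, 0.001]
ft_force: [-1.3, 0.7, -1.1]
grip_width: 0.017
grasp_force: 59.0
134.3631978958315 [-0.1122 -1.5915  4.7657]
```

Good. Lower the last 3 mm, release, rise, and check from the robot side.

```bash
python3 -m creep '[[[0,-1,2],[0,0,0]],[[0,0,1],[0,0,0]],[[0,0,0],[0,0,0]]]'
python3 -m creep '[[[0,0,0],[0,0,0]],[[0,0,0],[0,0,0]],[[0,0,0],[0,0,0]],[[0,0,-30],[0,0,0]],[[0,0,-50],[0,0,0]],[[0,0,-60],[0,0,0]],[[40,0,0],[0,0,0]],[[50,0,0],[0,0,0]],[[0,0,0],[0,0,0]]]' 50
cat > c.py <<'E'
from m import *
p=cam('wrist'); C=cloud(p); o=bot.get_obs(); print(o['eef_pos'],yaw(o))
for z0,z1,n in [(.083,.095,'cap')]:
    m=(C[...,0]>.53)&(C[...,0]<.6)&(C[...,1]>.14)&(C[...,1]<.23)&(C[...,2]>z0)&(C[...,2]<z1); q=C[m]; print(n,len(q),cv2.minAreaRect((q[:,:2]*1000).astype(np.float32)))
c=np.array(cv2.minAreaRect((q[:,:2]*1000).astype(np.float32))[0])/1000
for n,z in [('low_reader_pad',.006),('small_bottle',.006),('small_label',.041)]:
    for r in vision.place_of(p,n)[:2]: print(n,r['score'],r['position'],at_z(p,r['position'],z))
u=unwrap(p,c,.006,.0175,.06,34,314); t=cam('top'); s=cam('side')
cv2.imwrite('pics/f.png',np.vstack([cv2.resize(stretch(u),(800,180)),np.hstack([cv2.resize(p['image'][60:360],(400,235)),cv2.resize(t['image'][140:280,130:380],(400,235))]),cv2.resize(s['image'][140:260,180:360],(300,180)).repeat(1,0) if 0 else cv2.copyMakeBorder(cv2.resize(s['image'][150:270,190:340],(225,180)),0,0,0,575,0)]))
E
python3 c.py
```

```text
clock: 39.45
eef_pos: [0.5771, 0.187, 0.0815]
tool_rot: [0.388, 0.922, 0.001, 0.001]
ft_force: [-1.0, -0.3, 5.5]
grip_width: 0.0174
grasp_force: 59.4
clock: 40.58
eef_pos: [0.5115, 0.2534, 0.2206]
tool_rot: [0.386, 0.923, 0.0, -0.0]
ft_force: [0.5, -0.6, 0.2]
grip_width: 0.0501
grasp_force: 0.0
[0.5127 0.2523 0.2205] 134.50621256346113
cap 256 ((575.2864990234375, 186.53961181640625), (19.773670196533203, 20.592239379882812), 44.37051773071289)
low_reader_pad 0.83 [258.9, 224.4] [0.5728 0.1915 0.006 ]
small_bottle 0.9 [255.1, 228.1] [0.573  0.1835 0.006 ]
small_bottle 0.71 [280.8, 259.0] [0.636 0.174 0.006]
small_label 0.86 [264.9, 248.4] [0.5913 0.184  0.041 ]
```

View pics/f.png

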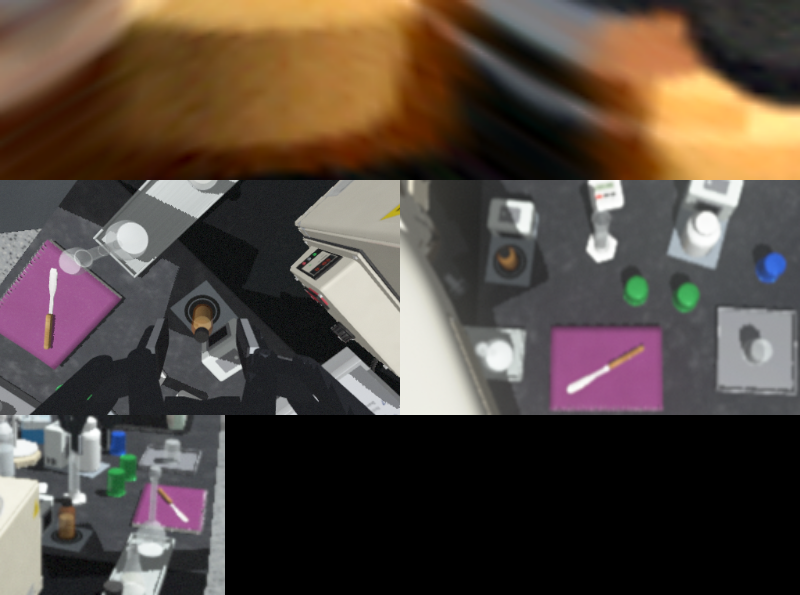

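The picture shows the brown bottle upright on the low pad with the label away from me, the white bottle on the tall pad, and the beaker in the tray. The bystanders still stand. I'm handing the job in.

```bash
python3 -c "
from workcell import workorder
print(workorder.job_done())"
```

```text
the job is handed in; nothing more can be done
None
```

The job is handed in at about 41 s: the beaker stands mouth down in the drying tray, and each bottle stands upright on its own reader's pad, within about 2 mm of the middle and with its label within a few degrees of the window by my measurements.

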